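# Issue ball knobs from a lidded stock bin

## Robot

A 6-joint arm with a two-finger parallel gripper is mounted at the origin on the work surface. World frame = base frame: x ahead of the robot, y to its left, z up, the work surface at z = 0. Lengths are in m, angles in rad, forces in N, time in s.
With the tool pointing down it reaches from about 0.375 to 0.975 m from the base axis. Payload 3.8 kg.
Tool frame: the origin (TCP) lies at the very end of the fingers, on their centre line; the grasp point (between the pads) lies 19 mm behind it; z points along the fingers, y is the direction in which the jaws open and shut (so a half turn about z gives the same grasp; the last joint's range is limited). The gripper opens to 85 mm and grips with 20 to 120 N. Pads are 22 mm wide; open, the fingers measure 114 mm over their backs; the gripper's body (76 mm by 85 mm) begins 54 mm behind the grasp point. The pads swing forward as they close: fully open they stand 13 mm farther back than shut.
Start: joints at [1.296, 0.264, 1.604, -0, 1.274, -0.037], TCP at [0.159, 0.656, 0.231] pointing down, gripper open.
Joint ranges: [-2.63, 2.63], [-0.94, 2.18], [0.31, 2.57], [-1.31, 4.45], [0, 2.66], [-2.55, 2.55]. Speed limits (rad/s): [2.57, 2.57, 3.14, 3.14, 3.14, 3.14].

## Interface

Orientations are given as a rotation vector (axis times angle).
In Python, from workcell import status, read_camera, camera_info, order gives the robot as it stands.
- The arm moves only by the tool move_arm, never from a script. Its argument "deltas" is a list of rows, each a list of 3 entries, a list of its own where there are three numbers: the turn, a rotation vector about the world's x, y, z as a fraction of full scale, then the shift along the world's x, y, z as a fraction of full scale, then the closure, from -1 (fully open) to 1 (shut), so that 0 is half open. A call has 1 to 20 rows; each row is the pose to reach, as a shift and turn from the pose commanded when the call began; what a row does not reach only later rows make up. Full scale, the value 1, is 0.1 m for a shift and pi/2 rad for a turn. A row lasts 1/8 s, in which the tool goes at most 62.5 mm and 10.7 degrees, less where a joint would pass 70% of its speed; a pose out of reach is approached as far as the arm can. A call with a number of a shift or a turn outside -1 to 1 is refused whole. A call with a gripper value outside its range is refused whole. The fingers move at their own pace and stop on an object; "grip_force" is the grip in N (left out, the last holds). Time passes only in rows, so rows that repeat a pose let the fingers close. It gives the time, the measured TCP pose, the force and the opening at its end, in the units of the state.
- status.read_state(): the state, without advancing time (a new reading comes with each control period).
- read_camera(name): name is "scene" or "top" or "wrist"; returns (picture, depth): 400x640x3 uint8, red, green, blue; 400x640 float32, m along the optical axis (not along the pixel's ray), 0 where there is no reading.
- camera_info(name): a dict with "K" (3x3 intrinsics, pixels), "R" (3x3) and "t" (3): a world point X has camera coordinates R X + t. Camera axes: x right, y down, z forward; pixel columns grow to the right and rows downward; lengths in m; the calibration is good to about 2 mm. A picture is of the moment at which its call begins: read the wrist's pose just before it. camera_info takes no time and is no camera call; for the wrist camera it gives the pose at the moment of the call.
- order.finish_job(): hands the job in, once; it reports no verdict.
The state is a dict: "time": time; "q": joint angles; "joint_vel": joint speeds; "joint_torque": joint torques, N m; "tool_pos": TCP position; "tcp_rot": TCP orientation; "wrist_force": force on the tool from outside, world axes, zero at the start; "torque": the same for the moment, N m; "width": opening from 0.0 (shut) to 1.0 (fully open).
Only numpy, scipy, OpenCV 4.12 (cv2) and the standard library are available. Lean on these libraries where they do the work, as an engineer would, in place of code of your own. Each camera call takes 0.05 s, during which the arm holds its last target. There are 200 camera calls.

## Task

Lift the loose lid off the sloping stock bin by its yellow knob and lay it down gently, without dropping or pressing it, flat and knob up in the middle of the green mat. Then, with the scoop, scoop at least three of the red ball knobs out of the bin and tip them into the blue tray: do not touch the ball knobs with the gripper, spill none on the bench, and leave the jar, flange and carton alone. Finally stand the scoop upright on the bench, clear of the bin, tray and lid, and let go.

Things in the scene. Friction and masses are not known exactly. Their poses are not given: they have to be found in the camera images.
- bin: grey plastic stock bin with a sloping mouth, fixed to the bench. Outside 200 long (its x) by 127 wide (its y); walls 4 thick, floor 5 thick. Origin: centre of the underside, z up. The rim slopes up along +x at 22 degrees (0.384 rad): 55 high at the front end (x = -100), 136 at the back end (x = +100). Five ball knobs lie loose on the floor in its back half
- lid: loose blue flat lid on the bin's sloping mouth, 226 (its x) by 137 (its y) by 5 thick, 0.2 to 0.45 kg. Origin: centre of the plate's underside; z is the plate's normal, on the side of the knob. Cleats stand 10 down from the underside into the mouth, with 5 or more of play, so laid on a flat surface the origin is 10 above it. Lying on the bin it is tilted 22 degrees, rising along its x
- lid_knob (a point): the lid's yellow block knob, 34 (lid x) by 44 (lid y), from 5 to 39 above the lid's underside; this point is on its axis, 26 above the underside. Axes as the lid's
- scoop: aluminium scoop that stands on its flat floor, 0.18 to 0.29 kg. Floor 90 long (its x) by 102 wide (its y), 3 thick, thinning to 1 at the open front (+x); walls 3 thick: two sides 45 high that slope down towards the front and end 23 short of it, back 45 high at x = -45. Origin: centre of the floor's underside, z up
- scoop_grip (a point): the scoop's orange upright grip: a bar 20 (scoop x) by 26 (scoop y) that rises over the back wall from 52 to 152 above the underside; this point is on its axis at 127 above the underside (x = -45). Axes as the scoop's
- scoop_lip (a point): middle of the scoop's front edge, on the underside (x = +45 in the scoop). Axes as the scoop's
- mat: green rubber mat fixed to the bench, 170 (its x) by 240 (its y) by 4 thick. Origin: centre of the underside
- tray: open blue issue tray fixed to the bench, 160 by 160, 55 high, walls and floor 4 thick. Origin: centre of the underside, z up
- tray_mid (a point): point on the tray's axis, 30 above its underside
- jar: bystander: white jar with red cap, 64 across, 85 high. Origin: centre of the underside
- flange: bystander: dark iron flange, 90 across, 45 high. Origin: centre of the underside
- carton: bystander: cardboard carton 80 by 110 by 60 high. Origin: centre of the underside
- ball0: red ball knob for a machine lever, 30 across with one small flat, 25 g. Origin: centre of the ball
- ball1: red ball knob for a machine lever, 30 across with one small flat, 25 g. Origin: centre of the ball
- ball2: red ball knob for a machine lever, 30 across with one small flat, 25 g. Origin: centre of the ball
- ball3: red ball knob for a machine lever, 30 across with one small flat, 25 g. Origin: centre of the ball
- ball4: red ball knob for a machine lever, 30 across with one small flat, 25 g. Origin: centre of the ball
Not all that is in view belongs to the job. What is shaped like the bin but purple is not meant. What is shaped like the scoop but pink is not meant.

How it is judged:
By the outcome, as a careful person would: the job done as asked, in the order asked, and still so for the second after the job is handed in, with the robot touching nothing.
It also fails if it takes over 72 s, if anything falls off the work surface, if the arm or the gripper's body presses on something with over 40 N, if the wrist force passes 120 N, or if a joint passes its speed limit or range.

## Working session

There is one attempt and no reset: what is moved stays moved. The work goes in short steps, Python scripts to look and compute and a tool call to move; the robot and the scene stay as the last step left them, time stands still between calls to the robot, and variables do not carry over. Pictures are saved under pics/ and viewed, about 8 in all and at most 12, crops included, and the job is handed in when it is done.

Besides the shell and the picture viewer there is one more tool, called after ">>>" by a JSON object that holds its "name" and its "arguments". move_arm: Moves the arm, as the interface text tells. Its arguments: {"type":"object","properties":{"deltas":{"type":"array","items":{"type":"array"}},"grip_force":{"type":"number"}},"required":["deltas"]}

```bash
mkdir -p pics; ls; cat > h.py <<'E'
import numpy as np, cv2
from workcell import status, read_camera, camera_info, order
def pts(name):
    ci=camera_info(name); im,d=read_camera(name)
    K,R,t=[np.array(ci[k]) for k in("K","R","t")]
    v,u=np.mgrid[:400,:640]
    c=np.stack([(u-K[0,2])/K[0,0]*d,(v-K[1,2])/K[1,1]*d,d],-1)
    return im,d,(c-t)@R
def save(n,im): cv2.imwrite('pics/'+n+'.png',im[...,::-1])
E
python3 - <<'E'
from h import *
s=status.read_state(); print(s)
a,d,P=pts('scene'); b,d2,P2=pts('top')
np.savez('first.npz',a=a,P=P,b=b,P2=P2,d=d,d2=d2)
save('scene',a); save('top',b)
for n in('scene','top'):
    c=camera_info(n); print(n,-np.array(c['R']).T@c['t'],c['R'])
E
```

```text
pics
{'time': 0.0, 'q': array([ 1.29609563e+00,  2.64772155e-01,  1.60539522e+00, -3.24779971e-06,
        1.27368256e+00, -3.69413132e-02]), 'joint_vel': array([-1.03797385e-03, -1.95190239e-05,  2.66919980e-04,  1.41401746e-04,
        2.30729170e-04,  8.42579952e-04]), 'joint_torque': array([-2.36427732e-03, -5.15111947e+01, -3.67303169e+01, -2.65163389e-04,
        1.31041548e-02, -1.99237047e-05]), 'tool_pos': array([0.15880991, 0.65529461, 0.22993776]), 'tcp_rot': array([-0.37254962, -3.11907314,  0.00350314]), 'wrist_force': array([ 0.1821438 , -0.16456115, -0.67912169]), 'torque': array([-0.03180768, -0.03343961,  0.04973246]), 'width': 1.0012809790550943}
scene [0.93250848 0.23045915 0.94620167] [[-0.43264104  0.90145434 -0.01420597]
 [ 0.76637051  0.35941863 -0.532442  ]
 [-0.47486626 -0.2412433  -0.84634727]]
top [ 0.38272059 -0.00865535  1.37185595] [[ 0.00824111 -0.99994402  0.0066356 ]
 [-0.9962985  -0.00877852 -0.08551166]
 [ 0.08556513 -0.00590633 -0.99631507]]
```

View pics/scene.png

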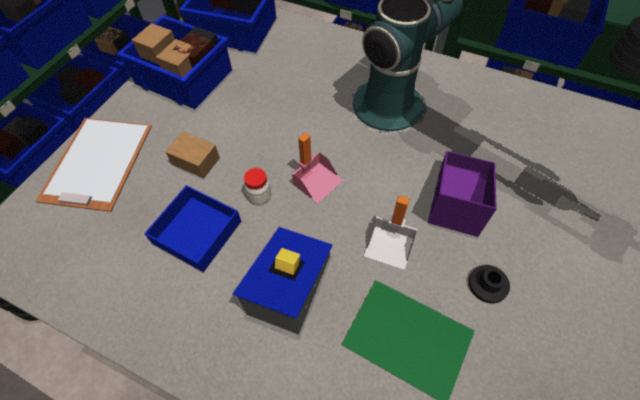

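View pics/top.png

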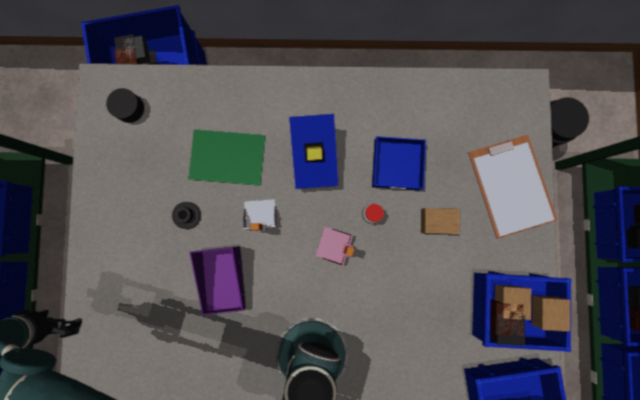

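Scene view: the lid is blue with a yellow knob at (288,262). The tray is at (195,227), the mat at (408,340), the aluminium scoop at (390,240) and its grip at (401,210). Candidates for confusion:
- Pink scoop at (318,178), not meant.
- Purple bin at (465,195), not meant.
- Blue bins in the background, not the tray.
- Carton at (192,153), jar at (257,185) and flange at (489,283), all to be left alone.

The choice is the yellow knob and the white-metal scoop. Next I measure them.

```bash
cat > m.py <<'E'
from h import *
f=np.load('first.npz')
def rep(n,m,P):
    q=P[m]; 
    if len(q)<10: print(n,len(q));return
    r=cv2.minAreaRect(q[:,:2].astype(np.float32)); 
    print(n,len(q),'med',np.median(q,0).round(3),'rect',np.round(r[0],3),np.round(r[1],3),round(r[2],1),'z',np.percentile(q[:,2],[2,50,98]).round(3))
def big(m):
    n,l,s,_=cv2.connectedComponentsWithStats(m.astype(np.uint8)); 
    return l==1+np.argmax(s[1:,4])
for nm,im,P,d in(('top',f['b'],f['P2'],f['d2']),('scene',f['a'],f['P'],f['d'])):
    print(nm); h=cv2.cvtColor(im,cv2.COLOR_RGB2HSV); H,S,V=[h[...,i].astype(int) for i in range(3)]
    ok=(d>0)&(P[...,0]>.25)&(abs(P[...,1])<.6)&(P[...,0]<1.1)
    rep('yellow',big(ok&(H>22)&(H<35)&(S>150)&(V>90)),P)
    rep('green',big(ok&(H>50)&(H<80)&(S>100)),P)
    bl=ok&(H>110)&(H<128)&(S>150)
    n,l,s,_=cv2.connectedComponentsWithStats(bl.astype(np.uint8))
    for i in range(1,n):
        if s[i,4]>300: rep('blue',l==i,P)
    o=ok&(H>4)&(H<14)&(S>180)&(V>100)
    n,l,s,_=cv2.connectedComponentsWithStats(o.astype(np.uint8))
    for i in range(1,n):
        if s[i,4]>15: rep('orange',l==i,P)
    hi=ok&(S<40)&(V>140)
    n,l,s,_=cv2.connectedComponentsWithStats(hi.astype(np.uint8))
    for i in range(1,n):
        if s[i,4]>150: rep('white',l==i,P)
    # lid plane
    bm=big(bl&(P[...,2]>.062)); q=P[bm]; c=q.mean(0); u,s_,vt=np.linalg.svd(q-c); print('lid plane n',vt[2],c,len(q))
    nn=vt[2]*np.sign(vt[2,2]);az=np.arctan2(-nn[1],-nn[0]);print('tilt',np.degrees(np.arccos(nn[2])),'rise az',np.degrees(az))
    cs=cv2.minAreaRect(np.argwhere(bm)[:,::-1].astype(np.float32)); print(cs)
E
python3 m.py
```

```text
top
yellow 184 med [ 0.627 -0.002  0.131] rect [ 0.629 -0.002] [0.039 0.043] 0.3 z [0.099 0.131 0.14 ]
green 3493 med [0.635 0.288 0.004] rect [0.636 0.289] [0.237 0.167] 85.6 z [-0.002  0.004  0.01 ]
blue 2763 med [ 0.642 -0.002  0.103] rect [ 0.636 -0.003] [0.209 0.134] 5.0 z [0.059 0.103 0.141]
blue 2483 med [ 0.621 -0.284  0.005] rect [ 0.615 -0.276] [0.159 0.16 ] 86.7 z [-0.001  0.005  0.057]
white 783 med [ 0.583 -0.581  0.007] rect [ 0.551 -0.567] [0.066 0.248] 90.0 z [0.001 0.007 0.016]
white 657 med [0.457 0.17  0.002] rect [0.45  0.176] [0.092 0.1  ] 3.8 z [-0.003  0.002  0.009]
lid plane n [ 0.37183786  0.03183742 -0.92775157] [ 0.64441641 -0.0016604   0.10349081] 2614
tilt 21.91300439253942 rise az 4.893831187503864
((313.89703369140625, 150.66175842285156), (70.6374740600586, 43.71700668334961), 85.60128784179688)
scene
yellow 397 med [0.637 0.001 0.131] rect [ 0.633 -0.002] [0.041 0.042] 3.6 z [0.11  0.131 0.139]
green 8624 med [0.643 0.295 0.005] rect [0.637 0.289] [0.239 0.169] 85.9 z [0.002 0.005 0.009]
blue 692 med [ 0.265 -0.552  0.074] rect [ 0.262 -0.558] [0.024 
[... 264 characters left out ...]
 rect [ 0.339 -0.107] [0.017 0.024] 79.2 z [0.062 0.121 0.156]
orange 220 med [0.414 0.171 0.12 ] rect [0.408 0.171] [0.022 0.019] 87.5 z [0.066 0.12  0.155]
white 82495 med [ 0.621 -0.029  0.002] rect [ 0.601 -0.   ] [0.702 1.2  ] 0.0 z [-0.002  0.002  0.005]
white 952 med [ 0.591 -0.58   0.008] rect [ 0.553 -0.566] [0.254 0.067] 0.0 z [0.004 0.008 0.018]
white 566 med [ 1.025 -0.555 -0.748] rect [ 1.042 -0.521] [0.157 0.1  ] 89.4 z [-0.756 -0.748 -0.74 ]
lid plane n [ 0.36964445  0.03056643 -0.92867038] [0.65578408 0.00264541 0.10915791] 4244
tilt 21.77150924120707 rise az 4.727115629971115
((282.00042724609375, 269.532470703125), (67.77328491210938, 86.90892028808594), 25.820993423461914)
```

```bash
cat >> h.py <<'E'
from scipy.spatial.transform import Rotation as Ro
def frame(z,y):
    z=np.array(z)/np.linalg.norm(z); y=np.array(y)-np.dot(y,z)*z; y/=np.linalg.norm(y)
    return np.stack([np.cross(y,z),y,z],1)
def az(d): d=np.radians(d); return np.array([np.cos(d),np.sin(d),0])
def go(p,M,p0=None,M0=None):
    s=status.read_state()
    p0=s['tool_pos'] if p0 is None else p0
    M0=Ro.from_rotvec(s['tcp_rot']).as_matrix() if M0 is None else M0
    print('turn',(Ro.from_matrix(M@M0.T).as_rotvec()/(np.pi/2)).round(4),'shift',((np.array(p)-p0)/.1).round(3))
E
python3 - <<'E'
from h import *
n=np.array([-.371,-.0315,.928]); 
M=frame(-n,az(94.9)); top=np.array([.6375,-.002,.1007])
go(top+.085*n,M)
E
```

```text
turn [-0.0174 -0.2434  0.2035] shift [ 4.472 -6.6   -0.505]
```

>>> {"name": "move_arm", "arguments": {"deltas": [[[0,0,0],[0.33,-0.47,0.2],-1],[[0,0,0],[0.64,-0.943,0.3],-1]]}}

```text
time: 0.35
tool_pos: [0.2234, 0.561, 0.2612]
tcp_rot: [0.37, 3.119, -0.001]
wrist_force: [0.3, -0.0, 0.1]
width: 1.004
```

>>> {"name": "move_arm", "arguments": {"deltas": [[[0,0,0],[0.33,-0.47,0],-1],[[0,0,0],[0.64,-0.943,0],-1]]}}

```text
time: 0.6
tool_pos: [0.2877, 0.4657, 0.2611]
tcp_rot: [0.372, 3.119, -0.0]
wrist_force: [0.7, 0.3, 0.4]
width: 1.002
```

>>> {"name": "move_arm", "arguments": {"deltas": [[[0,0,0],[0.33,-0.47,0],-1],[[0,0,0],[0.64,-0.943,0],-1]]}}

```text
time: 0.85
tool_pos: [0.3516, 0.3713, 0.2609]
tcp_rot: [-0.372, -3.119, 0.001]
wrist_force: [0.2, 0.7, -0.4]
width: 1.003
```

>>> {"name": "move_arm", "arguments": {"deltas": [[[0,0,0],[0.33,-0.47,0],-1],[[0,0,0],[0.64,-0.943,0],-1]]}}

```text
time: 1.1
tool_pos: [0.4156, 0.277, 0.261]
tcp_rot: [-0.372, -3.119, 0.0]
wrist_force: [0.2, -0.0, -0.5]
width: 1.004
```

>>> {"name": "move_arm", "arguments": {"deltas": [[[0,0,0],[0.33,-0.47,0],-1],[[0,0,0],[0.64,-0.943,0],-1]]}}

```text
time: 1.35
tool_pos: [0.4796, 0.1828, 0.261]
tcp_rot: [-0.373, -3.119, -0.0]
wrist_force: [0.8, -0.1, -0.7]
width: 0.999
```

>>> {"name": "move_arm", "arguments": {"deltas": [[[0,0,0.1],[0.33,-0.47,0],-1],[[-0.009,-0.12,0.2],[0.64,-0.943,0],-1]]}}

```text
time: 1.6
tool_pos: [0.5455, 0.0881, 0.2603]
tcp_rot: [-0.065, 2.995, 0.008]
wrist_force: [0.5, 0.5, -0.6]
width: 0.998
```

>>> {"name": "move_arm", "arguments": {"deltas": [[[0,-0.1,0],[0.33,-0.47,-0.4],-1],[[0,-0.12,0],[0.63,-0.943,-0.4],-1],[[0,-0.12,0],[0.63,-0.943,-0.4],-1],[[0,-0.12,0],[0.63,-0.943,-0.4],-1]]}}

```text
time: 2.1
tool_pos: [0.606, -0.0043, 0.2214]
tcp_rot: [-0.055, 2.809, 0.004]
wrist_force: [0.6, 0.5, 0.0]
width: 0.998
```

```bash
cat > w.py <<'E'
from h import *
import sys
ci=camera_info('wrist'); a,d,P=pts('wrist'); save(sys.argv[1],a)
h=cv2.cvtColor(a,cv2.COLOR_RGB2HSV); H,S,V=[h[...,i].astype(int) for i in range(3)]
y=(d>0)&(H>20)&(H<36)&(S>120)
q=P[y]; n=np.array([-.371,-.0315,.928]); ly=az(94.9); lx=np.cross(ly,n)
E=np.stack([lx,ly,n],1); o=np.array([.6375,-.002,.1007])
L=(q-o)@E; k=L[:,2]>.028; print(len(q),k.sum(),'top face in lid frame', np.percentile(L[k],[2,50,98],0).round(4), 'mid',((np.percentile(L[k],1,0)+np.percentile(L[k],99,0))/2).round(4))
b=(d>0)&(H>110)&(H<128)&(S>130)&(P[...,2]>.06); L=(P[b]-o)@E; print('plate z',np.percentile(L[:,2],[10,50,90]).round(4))
s=status.read_state(); print(s['tool_pos'],s['wrist_force'],s['time'],Ro.from_rotvec(s['tcp_rot']).as_matrix().round(3))
M=frame(-n,ly); go(o+.005*n,M)
E
python3 w.py w1
```

```text
2899 2476 top face in lid frame [[-0.0165 -0.0214  0.0304]
 [-0.0029 -0.0032  0.0334]
 [ 0.0159  0.0205  0.0348]] mid [-0.0003 -0.0005  0.0324]
plate z [-0.0013 -0.0004  0.0005]
[ 0.60620166 -0.00355136  0.22183624] [0.40490803 0.14928741 0.36621465] 2.15 [[-0.944 -0.04   0.326]
 [-0.039  0.999  0.01 ]
 [-0.326 -0.004 -0.945]]
turn [ 0.0042 -0.0311  0.0289] shift [ 0.294  0.014 -1.165]
```

View pics/w1.png

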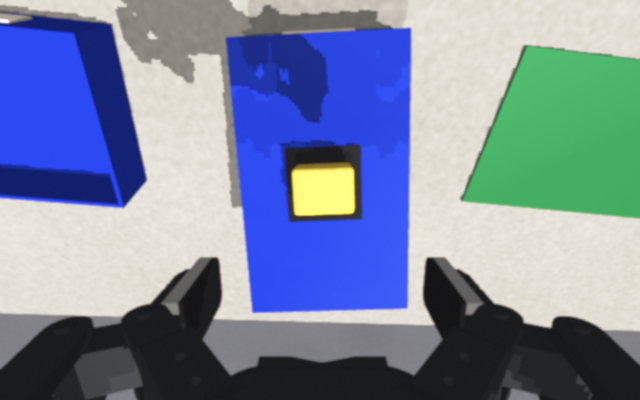

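Wrist view 1: the yellow knob is at (323,190), centred on the blue lid to within 1 mm. The tray is at left and the mat at right, so this is the correct target. I go down along the lid's normal and grip.

>>> {"name": "move_arm", "arguments": {"deltas": [[[0.002,-0.015,0.015],[0.07,0,-0.4],-1],[[0.004,-0.031,0.029],[0.146,0.001,-0.794],-1],[[0.004,-0.031,0.029],[0.146,0.001,-0.794],-1],[[0.004,-0.031,0.029],[0.146,0.001,-0.794],-1]]}}

```text
time: 2.65
tool_pos: [0.6217, -0.003, 0.1438]
tcp_rot: [-0.12, 2.756, 0.022]
wrist_force: [0.0, -0.1, 0.2]
width: 0.999
```

>>> {"name": "move_arm", "arguments": {"deltas": [[[0,0,0],[0.05,0.004,-0.125],-1],[[0,0,0],[0.1,0.008,-0.25],-1],[[0,0,0],[0.148,0.013,-0.371],-1],[[0,0,0],[0.148,0.013,-0.371],-1],[[0,0,0],[0.148,0.013,-0.371],1],[[0,0,0],[0.148,0.013,-0.371],1],[[0,0,0],[0.148,0.013,-0.371],1],[[0,0,0],[0.148,0.013,-0.371],1],[[0,0,0],[0.148,0.013,-0.371],1],[[0,0,0],[0.148,0.013,-0.371],1]], "grip_force": 70}}

```text
time: 3.9
tool_pos: [0.6357, -0.0028, 0.1056]
tcp_rot: [-0.118, 2.757, 0.021]
wrist_force: [-4.4, -0.7, 5.7]
width: 0.505
```

```bash
python3 - <<'E'
from h import *
s=status.read_state(); print(s['tool_pos'],s['width'],s['wrist_force'],s['time'])
print(Ro.from_rotvec(s['tcp_rot']).as_matrix().round(3)[:,2])
E
```

```text
[ 0.63567746 -0.00277374  0.10563882] 0.5048709363900884 [-4.38782633 -0.69840649  5.719338  ] 3.9
[ 0.371  0.031 -0.928]
```

Gripped: opening 43 mm, as expected for the knob. I lift along the normal, then up.

>>> {"name": "move_arm", "arguments": {"deltas": [[[0,0,0],[-0.02,-0.002,0.06],1],[[0,0,0],[-0.06,-0.005,0.15],1],[[0,0,0],[-0.1,-0.008,0.27],1],[[0,0,0],[-0.12,-0.01,0.5],1],[[0,0,0],[-0.12,-0.01,0.75],1],[[0,0,0],[-0.12,-0.01,1],1],[[0,0,0],[-0.12,-0.01,1],1]]}}

```text
time: 4.78
tool_pos: [0.6254, -0.0039, 0.2088]
tcp_rot: [-0.118, 2.752, 0.02]
wrist_force: [-0.4, -0.1, -3.5]
width: 0.503
```

```bash
python3 - <<'E'
from h import *
s=status.read_state(); print(s['tool_pos'],s['width'],s['wrist_force'])
b,d,P=pts('top'); save('top2',b); np.savez('t2.npz',b=b,P=P,d=d)
h=cv2.cvtColor(b,cv2.COLOR_RGB2HSV); H,S,V=[h[...,i].astype(int) for i in range(3)]
# step 1: level the lid: rotation taking lid normal to vertical and yaw to x az -94.4
n=np.array([-.371,-.0315,.928]); M0=Ro.from_rotvec(s['tcp_rot']).as_matrix(); n=-M0[:,2]
ax=np.cross(n,[0,0,1]); rv=ax/np.linalg.norm(ax)*np.arccos(n[2]); print('level turn',rv/(np.pi/2))
M1=Ro.from_rotvec(rv).as_matrix()@M0; print('y az',np.degrees(np.arctan2(M1[1,1],M1[0,1])))
print('shift to mat', (np.array([.6365,.289,.0])-s['tool_pos'])/.1)
E
```

```text
[ 0.62544068 -0.00390996  0.20882124] 0.5028709150211731 [-0.43989949 -0.13581279 -3.53017861]
level turn [-0.01980821  0.24605453  0.        ]
y az 94.91020915456929
shift to mat [ 0.11059321  2.9290996  -2.08821244]
```

>>> {"name": "move_arm", "arguments": {"deltas": [[[-0.007,0.08,0],[0,0.2,0],1],[[-0.014,0.17,0],[0,0.5,0],1],[[-0.02,0.246,0],[0.03,0.95,0],1],[[-0.02,0.246,0],[0.03,0.95,0],1]]}}

```text
time: 5.32
tool_pos: [0.6273, 0.0945, 0.2018]
tcp_rot: [0.139, -3.129, -0.003]
wrist_force: [0.4, 0.3, -3.2]
width: 0.507
```

>>> {"name": "move_arm", "arguments": {"deltas": [[[0,0,-0.1],[0,0.25,0],1],[[0,0,-0.2],[0.01,0.5,0],1],[[0,0,-0.3],[0.02,0.75,0],1],[[0,0,-0.4],[0.04,0.98,0],1],[[0,0,-0.5],[0.04,0.98,0],1],[[0,0,-0.55],[0.04,0.98,0],1]]}}

```text
time: 6.08
tool_pos: [0.6294, 0.1888, 0.2029]
tcp_rot: [-1.194, -2.898, -0.003]
wrist_force: [0.0, -0.0, -4.6]
width: 0.502
```

>>> {"name": "move_arm", "arguments": {"deltas": [[[0,0,-0.1],[0,0.25,0],1],[[0,0,-0.2],[0.01,0.5,0],1],[[0,0,-0.3],[0.02,0.75,-0.2],1],[[0,0,-0.4],[0.04,0.99,-0.4],1],[[0,0,-0.5],[0.04,0.99,-0.7],1],[[0,0,-0.553],[0.04,0.99,-1],1],[[0,0,-0.553],[0.04,0.99,-1],1],[[0,0,-0.553],[0.04,0.99,-1],1]]}}

```text
time: 7.08
tool_pos: [0.6346, 0.2879, 0.1051]
tcp_rot: [-2.301, -2.134, -0.009]
wrist_force: [-0.1, 0.1, -3.1]
width: 0.499
```

```bash
python3 - <<'E'
from h import *
s=status.read_state(); print(s['tool_pos'],s['width'],s['wrist_force'],s['q'])
M=frame([0,0,-1],az(-4.4)); go([.6365,.289,.024],M)
a,d,P=pts('scene'); save('s3',a)
h=cv2.cvtColor(a,cv2.COLOR_RGB2HSV); H,S,V=[h[...,i].astype(int) for i in range(3)]
b=(d>0)&(H>110)&(H<128)&(S>130)&(P[...,2]>.09)&(P[...,0]>.4)&(P[...,1]>.1)
q=P[b]; c=q.mean(0); vt=np.linalg.svd(q-c)[2]; print('lid n',vt[2].round(4),len(q),np.percentile(q[:,2],[1,50,99]),cv2.minAreaRect(q[:,:2].astype(np.float32)))
E
```

```text
[0.63461491 0.28787976 0.10508078] 0.49935076623043256 [-0.0913157   0.07300026 -3.12017158] [0.38738986 0.39684394 1.67104918 0.00625398 1.06955592 0.45973053]
turn [-0.0042  0.0011 -0.0009] shift [ 0.019  0.011 -0.811]
lid n [-1.010e-02  7.000e-04  9.999e-01] 6223 [0.09702041 0.10059802 0.10502848] ((0.6346300840377808, 0.2881612181663513), (0.22528518736362457, 0.1378156542778015), 85.88774871826172)
```

View pics/s3.png

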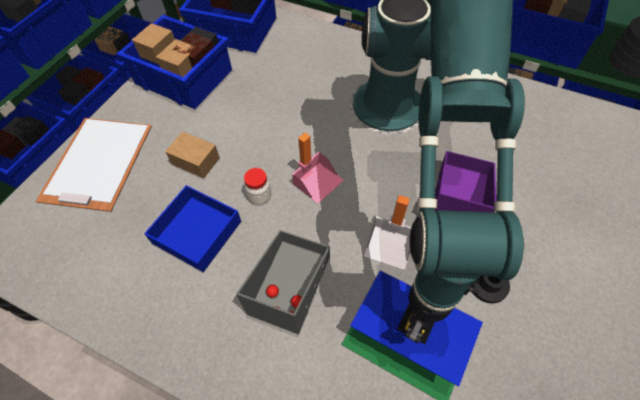

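Scene view: the lid hangs level over the mat at (415,330). The open bin shows red balls at (272,290) and (296,300). I lower the lid slowly.

>>> {"name": "move_arm", "arguments": {"deltas": [[[-0.004,0.003,0],[0.01,0.01,-0.2],1],[[-0.004,0.003,0],[0.02,0.01,-0.4],1],[[-0.004,0.003,0],[0.02,0.01,-0.55],1],[[-0.004,0.003,0],[0.02,0.01,-0.66],1],[[-0.004,0.003,0],[0.02,0.01,-0.72],1],[[-0.004,0.003,0],[0.02,0.01,-0.76],1],[[-0.004,0.003,0],[0.02,0.01,-0.78],1],[[-0.004,0.003,0],[0.02,0.01,-0.79],1],[[-0.004,0.003,0],[0.02,0.01,-0.8],1],[[-0.004,0.003,0],[0.02,0.01,-0.8],1]]}}

```text
time: 8.38
tool_pos: [0.6367, 0.2894, 0.0252]
tcp_rot: [-2.303, -2.133, 0.002]
wrist_force: [-0.1, -0.5, -3.8]
width: 0.501
```

>>> {"name": "move_arm", "arguments": {"deltas": [[[0,0,0],[0,0,-0.005],1],[[0,0,0],[0,0,-0.01],1],[[0,0,0],[0,0,-0.01],1]]}}

```text
time: 8.75
tool_pos: [0.6367, 0.2894, 0.025]
tcp_rot: [-2.303, -2.133, 0.003]
wrist_force: [-3.8, -1.3, 5.3]
width: 0.5
```

>>> {"name": "move_arm", "arguments": {"deltas": [[[0,0,0],[0,0,-0.005],1],[[0,0,0],[0,0,-0.01],1],[[0,0,0],[0,0,-0.01],1]]}}

```text
time: 9.12
tool_pos: [0.6367, 0.2894, 0.0249]
tcp_rot: [-2.303, -2.134, 0.003]
wrist_force: [-6.4, -3.9, 10.5]
width: 0.504
```

Contact felt. I ease off 1 mm and release.

>>> {"name": "move_arm", "arguments": {"deltas": [[[0,0,0],[0,0,0.006],1],[[0,0,0],[0,0,0.01],1],[[0,0,0],[0,0,0.01],1],[[0,0,0],[0,0,0.01],0.3],[[0,0,0],[0,0,0.01],-1],[[0,0,0],[0,0,0.01],-1],[[0,0,0],[0,0,0.01],-1],[[0,0,0],[0,0,0.01],-1],[[0,0,0],[0,0,0.2],-1],[[0,0,0],[0,0,0.5],-1],[[0,0,0],[0,0,0.95],-1],[[0,0,0],[0,0,0.95],-1]], "grip_force": 20}}

```text
time: 10.62
tool_pos: [0.6405, 0.291, 0.1254]
tcp_rot: [2.303, 2.134, 0.014]
wrist_force: [0.6, 0.5, -0.1]
width: 1.002
```

>>> {"name": "move_arm", "arguments": {"deltas": [[[0,0,0],[-0.4,-0.3,0.4],-1],[[0,0,0],[-0.9,-0.6,0.9],-1],[[0,0,0],[-0.9,-0.6,0.9],-1]]}}

```text
time: 11.0
tool_pos: [0.5461, 0.2288, 0.2113]
tcp_rot: [-2.305, -2.134, -0.003]
wrist_force: [1.3, -0.3, 0.1]
width: 1.003
```

```bash
cat > look.py <<'E'
from h import *
import sys
s=status.read_state(); print(s['time'],s['tool_pos'],s['width'],s['wrist_force'].round(2),s['q'].round(3))
def hsv(a):
    h=cv2.cvtColor(a,cv2.COLOR_RGB2HSV); return [h[...,i].astype(int) for i in range(3)]
def R(q): r=cv2.minAreaRect(q[:,:2].astype(np.float32)); return np.round(r[0],4),np.round(r[1],4),round(r[2],1)
for nm in('top','scene'):
    a,d,P=pts(nm); save(nm+sys.argv[1],a); np.savez(nm+sys.argv[1],a=a,P=P,d=d); H,S,V=hsv(a)
    x,y,z=P[...,0],P[...,1],P[...,2]
    m=(d>0)&(H>110)&(H<128)&(S>130)&(y>.1)&(x>.45)&(z<.06)
    if m.sum()>100: print(nm,'lid',R(P[m]),np.percentile(P[m][:,2],[2,50,98]).round(4))
    red=((H<4)|(H>175))&(S>170)&(V>60)&(d>0)&(x>.45)
    n,l,st,_=cv2.connectedComponentsWithStats(red.astype(np.uint8))
    for i in range(1,n):
        if st[i,4]>12: print(nm,'red',st[i],np.median(P[l==i],0).round(3))
    o=(d>0)&(H>4)&(H<14)&(S>180)&(V>90)&(y>.05)&(x>.3)&(x<.6)&(z>.04)
    if o.sum()>10: print(nm,'orange',R(P[o]),np.percentile(P[o],[2,50,98],0).round(4))
    w=(d>0)&(x>.35)&(x<.55)&(y>.08)&(y<.26)&(z>.02)&~o&(S<90)
    if w.sum()>10: print(nm,'scoop walls',R(P[w]),np.percentile(P[w][:,2],[2,50,98]).round(3))
    # bin rim
    r=(d>0)&(x>.5)&(x<.77)&(abs(y+.002)<.09)&(z>.04)
    if r.sum()>10: print(nm,'bin',R(P[r]))
E
python3 look.py A
```

```text
11.0 [0.54610251 0.22879253 0.21131184] 1.0028444181327185 [ 1.31 -0.32  0.1 ] [3.540e-01 1.210e-01 1.810e+00 1.000e-03 1.209e+00 4.300e-01]
top lid (array([0.9529, 0.8396]), array([0.9115, 1.274 ]), 5.7) [-0.5441 -0.3953  0.0221]
top red [309 129   7   8  46] [0.713 0.005 0.029]
top red [319 128   8   8  47] [ 0.719 -0.031  0.029]
top red [298 131   7   8  42] [0.708 0.041 0.03 ]
top red [299 143   8   7  43] [0.669 0.037 0.031]
top red [318 142   8   8  41] [ 0.672 -0.025  0.03 ]
top red [366 205  17   8 110] [ 0.462 -0.19   0.085]
top orange (array([0.4026, 0.1453]), array([0.0695, 0.0149]), 86.8) [[0.3947 0.1119 0.1477]
 [0.4023 0.1653 0.1521]
 [0.4088 0.1797 0.5943]]
top scoop walls (array([0.447 , 0.1878]), array([0.2214, 0.1326]), 11.9) [0.053 0.601 0.675]
top bin (array([ 0.637 , -0.0017]), array([0.203 , 0.1289]), 4.9)
scene lid (array([0.6366, 0.2895]), array([0.2255, 0.1374]), 85.7) [0.017  0.0205 0.0239]
scene red [245 173  20  16 218] [ 0.465 -0.185  0.086]
scene red [267 285  11  12 107] [ 0.678 -0.022  0.031]
scene red [291 295  10  12  79] [0.677 0.036 0.032]
scene orange (array([0.4775, 0.1849]), array([0.1625, 0.0207]), 12.7) [[0.4009 0.1605 0.0667]
 [0.414  0.1696 0.1205]
 [0.5556 0.1921 0.373 ]]
scene scoop walls (array([0.4692, 0.1923]), array([0.185 , 0.1328]), 11.8) [0.031 0.6   0.634]
scene bin (array([ 0.6389, -0.0018]), array([0.2016, 0.1304]), 4.8)
```

View pics/topA.png

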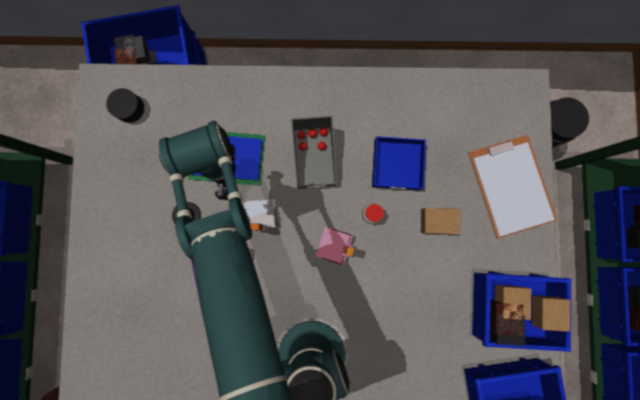

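Top view: the lid is on the mat, centre (0.6366, 0.2895), within 1 mm of the mat centre and flat. Five balls lie in the back of the bin around pixels (302–323, 132–146). Next is the scoop: go above its grip and look.

>>> {"name": "move_arm", "arguments": {"deltas": [[[0,0,0.04],[-0.35,-0.1,0.2],-1],[[0,0,0.09],[-0.7,-0.29,0.4],-1],[[0,0,0.09],[-0.7,-0.29,0.4],-1]]}}

```text
time: 11.48
tool_pos: [0.4761, 0.2003, 0.2482]
tcp_rot: [-2.147, -2.291, 0.002]
wrist_force: [0.3, 0.5, 0.6]
width: 1.003
```

>>> {"name": "move_arm", "arguments": {"deltas": [[[0,0,0],[-0.35,-0.15,0],-1],[[0,0,0],[-0.71,-0.29,0],-1],[[0,0,0],[-0.71,-0.29,0],-1],[[0,0,0],[-0.71,-0.29,0],-1]]}}

```text
time: 11.98
tool_pos: [0.4065, 0.1718, 0.2472]
tcp_rot: [-2.147, -2.29, 0.004]
wrist_force: [0.3, 0.7, 0.4]
width: 0.998
```

```bash
cat > ws.py <<'E'
from h import *
import sys
a,d,P=pts('wrist'); save(sys.argv[1],a)
h=cv2.cvtColor(a,cv2.COLOR_RGB2HSV); H,S,V=[h[...,i].astype(int) for i in range(3)]
x,y,z=[P[...,i] for i in range(3)]
o=(d>0)&(H>3)&(H<16)&(S>150)&(V>90)&(y>.05)&(x<.6)
t=o&(z>.146); 
for n,m in(('grip',o),('griptop',t)):
    if m.sum()>5: q=P[m]; r=cv2.minAreaRect(q[:,:2].astype(np.float32)); print(n,m.sum(),np.round(r[0],4),np.round(r[1],4),round(r[2],1),np.percentile(q,[2,50,98],0).round(4))
w=(d>0)&(x>.35)&(x<.56)&(y>.08)&(y<.26)&(z>.008)&(z<.05)&~o
if w.sum()>10: q=P[w]; r=cv2.minAreaRect(q[:,:2].astype(np.float32)); print('walls',w.sum(),np.round(r[0],4),np.round(r[1],4),round(r[2],1))
s=status.read_state(); print(s['tool_pos'],s['time'],Ro.from_rotvec(s['tcp_rot']).as_matrix().round(3),s['q'].round(2))
E
python3 ws.py w2
```

```text
grip 1246 [0.4051 0.1704] [0.0187 0.0253] 5.7 [[0.3961 0.159  0.0715]
 [0.4048 0.177  0.1516]
 [0.4139 0.1831 0.1535]]
griptop 858 [0.4051 0.1704] [0.0187 0.0253] 5.7 [[0.3961 0.1588 0.1489]
 [0.4051 0.1712 0.1521]
 [0.4142 0.1828 0.1536]]
walls 913 [0.4774 0.1756] [0.1667 0.1025] 4.9
[0.40662623 0.17186662 0.2473347 ] 12.025 [[-0.065  0.998 -0.003]
 [ 0.998  0.065 -0.   ]
 [ 0.    -0.003 -1.   ]] [ 0.34 -0.2   2.05  0.    1.29  0.28]
```

View pics/w2.png

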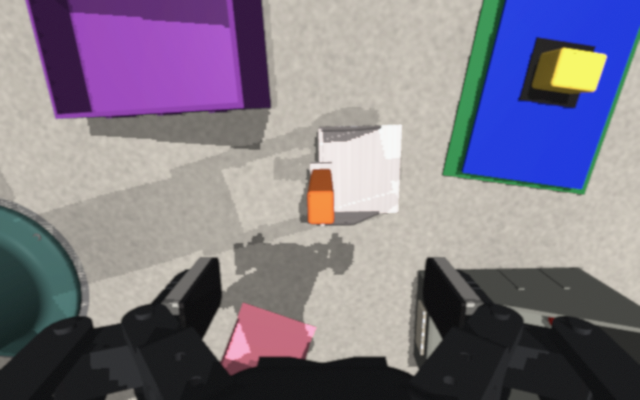

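Wrist view 2: the orange grip is at (320,197) on the white aluminium scoop, the purple bin is top left and the pink scoop bottom left. Grip axis is (0.405, 0.170), yaw about 5°.

>>> {"name": "move_arm", "arguments": {"deltas": [[[0,0,0.015],[-0.015,-0.015,-0.3],-1],[[0,0,0.015],[-0.015,-0.015,-0.6],-1],[[0,0,0.015],[-0.015,-0.015,-0.73],-1],[[0,0,0.015],[-0.015,-0.015,-0.73],-1]]}}

```text
time: 12.52
tool_pos: [0.4038, 0.1698, 0.1738]
tcp_rot: [-2.119, -2.315, 0.007]
wrist_force: [-0.5, 1.0, 0.9]
width: 1.001
```

>>> {"name": "move_arm", "arguments": {"deltas": [[[0,0,0],[0,0,-0.25],-1],[[0,0,0],[0,0,-0.5],-1],[[0,0,0],[0,0,-0.7],-1],[[0,0,0],[0,0,-0.7],-1],[[0,0,0],[0,0,-0.7],0.3],[[0,0,0],[0,0,-0.7],1],[[0,0,0],[0,0,-0.7],1],[[0,0,0],[0,0,-0.7],1],[[0,0,0],[0,0,-0.7],1],[[0,0,0],[0,0,-0.7],1],[[0,0,0],[0,0,-0.7],1]], "grip_force": 110}}

```text
time: 13.9
tool_pos: [0.4048, 0.1701, 0.1056]
tcp_rot: [-2.12, -2.317, 0.001]
wrist_force: [0.6, 1.2, 5.8]
width: 0.22
```

>>> {"name": "move_arm", "arguments": {"deltas": [[[0,0,0],[0,0,0.1],1],[[0,0,0],[0,0,0.3],1],[[0,0,0],[0,0,0.6],1],[[0,0,0],[0,0,1],1],[[0,0,0],[0,0,1],1]]}}

```text
time: 14.52
tool_pos: [0.4058, 0.1705, 0.2079]
tcp_rot: [2.121, 2.317, 0.004]
wrist_force: [0.6, -0.2, -2.9]
width: 0.221
```

>>> {"name": "move_arm", "arguments": {"deltas": [[[0,0,0],[0.2,-0.25,0.3],1],[[0,0,0],[0.45,-0.55,0.3],1],[[0,0,0],[0.75,-0.9,0.3],1],[[0,0,0],[0.75,-0.9,0.3],1]]}}

```text
time: 15.02
tool_pos: [0.4791, 0.0776, 0.2326]
tcp_rot: [-2.122, -2.311, 0.009]
wrist_force: [-0.3, 0.4, -2.1]
width: 0.222
```

>>> {"name": "move_arm", "arguments": {"deltas": [[[0,0,0],[0.2,-0.25,0],1],[[0,0,0],[0.45,-0.55,0],1],[[0,0,0],[0.75,-0.89,0],1],[[0,0,0],[0.75,-0.89,0],1],[[0,0,0],[0.75,-0.89,0],1]]}}

```text
time: 15.65
tool_pos: [0.5523, -0.0084, 0.233]
tcp_rot: [-2.117, -2.313, 0.007]
wrist_force: [-0.1, 0.5, -2.0]
width: 0.217
```

```bash
python3 look.py B | grep -v red; python3 - <<'E'
from h import *
s=status.read_state(); M=Ro.from_rotvec(s['tcp_rot']).as_matrix(); print(M.round(4))
f=np.load('sceneB.npz'); P=f['P']; 
# scoop points: in tool frame -> scoop frame
q=P[(f['d']>0)&(P[...,2]>.11)&(P[...,2]<.19)]
X=M[:,1]; Y=np.cross([0,0,1],X)
L=np.stack([(q-s['tool_pos'])@X+(-.045),(q-s['tool_pos'])@Y,q[:,2]-(s['tool_pos'][2]-.1056)],1)
k=(abs(L[:,0])<.07)&(abs(L[:,1])<.07)&(L[:,2]<.06); L=L[k]; print(k.sum(),np.percentile(L,[1,50,99],0).round(4))
fl=L[(abs(L[:,1])<.04)&(L[:,0]>-.02)&(L[:,2]<.012)]; print(len(fl)); A=np.c_[fl[:,:2],np.ones(len(fl))]; print('floor fit slope x,y,z0',np.linalg.lstsq(A,fl[:,2],rcond=None)[0].round(4))
C=np.array([.638,-.0018]); u=az(4.9)[:2]; go(np.r_[C-.083*u,.1125],frame([0,0,-1],az(4.9)))
E
```

```text
15.65 [ 0.55231543 -0.0084284   0.23298719] 0.21652166820685217 [-0.12  0.49 -2.01] [-0.06   0.036  1.861  0.     1.252 -0.149]
top lid (array([0.9525, 0.8407]), array([0.9106, 1.2756]), 5.7) [-0.537  -0.3645  0.0233]
top bin (array([ 0.6187, -0.0047]), array([0.2424, 0.1344]), 2.9)
scene lid (array([0.6372, 0.2895]), array([0.2255, 0.1368]), 85.7) [0.0172 0.0205 0.024 ]
scene bin (array([ 0.6194, -0.0019]), array([0.2438, 0.1322]), 3.1)
[[-8.93e-02  9.96e-01 -5.60e-03]
 [ 9.96e-01  8.93e-02  3.00e-04]
 [ 8.00e-04 -5.60e-03 -1.00e+00]]
2437 [[-0.0467 -0.0505  0.    ]
 [-0.0091 -0.0014  0.0045]
 [ 0.0439  0.0505  0.0572]]
1064
floor fit slope x,y,z0 [-0.0294 -0.0004  0.0038]
turn [-0.0002 -0.0036 -0.0025] shift [ 0.028 -0.008 -1.213]
```

View pics/sceneB.png

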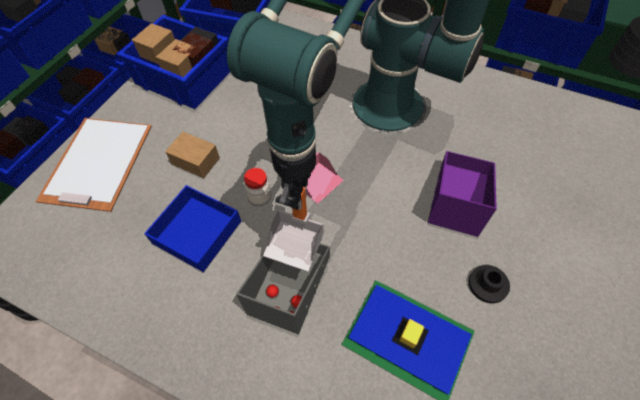

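Scene view: the scoop is level over the bin's front half at (292,240), centred sideways, with the lid lying on the mat at (410,333). I lower it to the bin floor.

>>> {"name": "move_arm", "arguments": {"deltas": [[[0,-0.003,-0.002],[0.03,-0.01,-0.25],1],[[0,-0.003,-0.002],[0.03,-0.01,-0.5],1],[[0,-0.003,-0.002],[0.03,-0.01,-0.75],1],[[0,-0.003,-0.002],[0.03,-0.01,-1],1],[[0,-0.003,-0.002],[0.03,-0.01,-1],1]]}}

```text
time: 16.38
tool_pos: [0.5539, -0.0091, 0.1323]
tcp_rot: [-2.121, -2.313, 0.005]
wrist_force: [-0.5, -0.1, -2.2]
width: 0.223
```

>>> {"name": "move_arm", "arguments": {"deltas": [[[0,0,0],[0,0,-0.1],1],[[0,0,0],[0,0,-0.17],1],[[0,0,0],[0,0,-0.2],1],[[0,0,0],[0,0,-0.21],1],[[0,0,0],[0,0,-0.21],1]]}}

```text
time: 17.0
tool_pos: [0.5571, -0.0103, 0.114]
tcp_rot: [2.124, 2.313, 0.001]
wrist_force: [-0.6, -0.1, -1.8]
width: 0.22
```

>>> {"name": "move_arm", "arguments": {"deltas": [[[0,0.006,0],[0,0,-0.01],1],[[0,0.012,0],[0,0,-0.02],1],[[0,0.012,0],[0,0,-0.02],1]]}}

```text
time: 17.38
tool_pos: [0.5573, -0.0102, 0.1119]
tcp_rot: [-2.116, -2.305, 0.019]
wrist_force: [-0.8, 0.3, -2.9]
width: 0.227
```

>>> {"name": "move_arm", "arguments": {"deltas": [[[0,0,0],[0,0,-0.005],1],[[0,0,0],[0,0,-0.01],1],[[0,0,0],[0,0,-0.01],1]]}}

```text
time: 17.75
tool_pos: [0.5571, -0.0102, 0.1118]
tcp_rot: [-2.116, -2.305, 0.018]
wrist_force: [-3.7, -0.3, 5.6]
width: 0.217
```

>>> {"name": "move_arm", "arguments": {"deltas": [[[0,0,0],[0.04,0.004,0.004],1],[[0,0,0],[0.1,0.012,0.004],1],[[0,0,0],[0.16,0.018,0.004],1],[[0,0,0],[0.22,0.024,0.004],1],[[0,0,0],[0.28,0.03,0.004],1],[[0,0,0],[0.34,0.036,0.004],1],[[0,0,0],[0.4,0.042,0.004],1],[[0,0,0],[0.46,0.048,0.004],1],[[0,0,0],[0.52,0.054,0.004],1],[[0,0,0],[0.58,0.06,0.004],1],[[0,0,0],[0.64,0.065,0.004],1],[[0,0,0],[0.7,0.07,0.004],1],[[0,0,0],[0.7,0.07,0.004],1]]}}

```text
time: 19.38
tool_pos: [0.6276, -0.0032, 0.1118]
tcp_rot: [-2.116, -2.305, 0.018]
wrist_force: [-1.8, 0.4, 5.0]
width: 0.221
```

```bash
python3 look.py C | grep -v lid; python3 - <<'E'
import cv2
a=cv2.imread('pics/sceneC.png')[200:350,200:360]; b=cv2.imread('pics/topC.png')[90:210,270:370]
a=cv2.resize(a,(426,400)); b=cv2.resize(b,(333,400)); cv2.imwrite('pics/cc.png',cv2.hconcat([a,b]))
E
```

```text
19.375 [ 0.6276463  -0.00322488  0.11176516] 0.22118888682059856 [-1.84  0.35  5.02] [-4.400e-02  2.840e-01  1.810e+00 -1.000e-03  1.065e+00 -1.290e-01]
top red [366 205  17   8 109] [ 0.462 -0.189  0.085]
top bin (array([ 0.6166, -0.0033]), array([0.1325, 0.233 ]), 89.8)
scene red [265 296  11  10  82] [ 0.7   -0.013  0.036]
scene red [288 301  10  10  56] [0.689 0.037 0.037]
scene bin (array([ 0.6207, -0.0008]), array([0.2436, 0.1345]), 1.7)
```

View pics/cc.png

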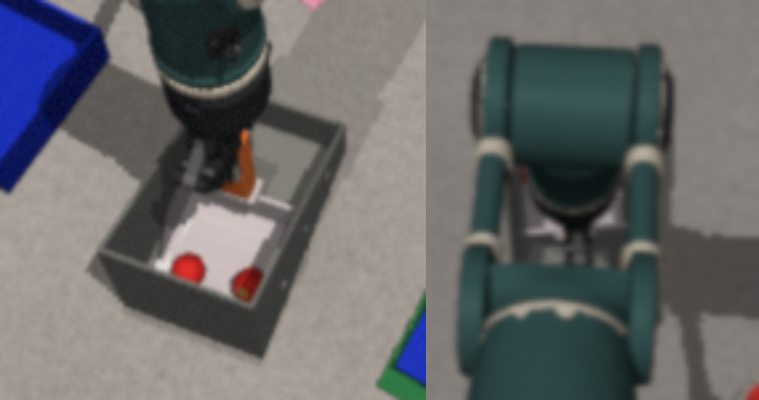

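View: the scoop lies flat in the bin with two balls on it at (188,268) and (248,283) in the crop. The others are hidden behind the back wall. I push the rest of the way and watch the force.

>>> {"name": "move_arm", "arguments": {"deltas": [[[0,0,0],[0.04,0.004,0],1],[[0,0,0],[0.08,0.007,0],1],[[0,0,0],[0.11,0.01,0],1],[[0,0,0],[0.13,0.011,0],1],[[0,0,0],[0.13,0.011,0],1]]}}

```text
time: 20.1
tool_pos: [0.6403, -0.0021, 0.1119]
tcp_rot: [-2.116, -2.305, 0.019]
wrist_force: [-3.6, -0.7, 5.6]
width: 0.223
```

```bash
python3 - <<'E'
from h import *
s=status.read_state(); p=s['tool_pos']; M=Ro.from_rotvec(s['tcp_rot']).as_matrix(); print(p,s['wrist_force'])
u=az(4.9); ax=np.array([-u[1],u[0],0])  # lip up = negative rot about ax
lip=p+M@np.array([0,.090,.1056])  # tool y = scoop x, tool z = down
C=np.array([.638,-.0018,0]); print('lip bin x',(lip-C)@u,'z',lip[2])
back=M@np.array([0,0,.1056]) 
L0=lip
for deg in(10,20,30,38):
    D=Ro.from_rotvec(-ax*np.radians(deg)).as_matrix()
    r=D@(p-lip); b=D@(p+M@np.array([0,-.0015,.1056])-lip)
    # keep lip 2mm from its present x (back by 2mm) , back edge at z>=.008
    T=lip-.002*u; z=.008-b[2]; T=np.array([T[0],T[1],z]); t=T+r
    print(deg,'turn',(-ax*deg/90).round(4),'shift',((t-p)/.1).round(3),'lip z',z)
E
```

```text
[ 0.64027166 -0.00214499  0.11185058] [-3.55850581 -0.73276812  5.60387084]
lip bin x 0.09037906242826338 z 0.00469751759137739
10 turn [ 0.0095 -0.1107 -0.    ] shift [-0.192 -0.016  0.007] lip z 0.022315309403469076
20 turn [ 0.019  -0.2214 -0.    ] shift [-0.332 -0.028 -0.035] lip z 0.037790975536345923
30 turn [ 0.0285 -0.3321 -0.    ] shift [-0.436 -0.037 -0.108] lip z 0.05236145795251191
38 turn [ 0.0361 -0.4207 -0.    ] shift [-0.491 -0.042 -0.186] lip z 0.06306733260914715
```

>>> {"name": "move_arm", "arguments": {"deltas": [[[0.003,-0.03,0],[-0.06,-0.005,0.015],1],[[0.006,-0.07,0],[-0.125,-0.01,0.015],1],[[0.01,-0.11,0],[-0.19,-0.016,0.01],1],[[0.0135,-0.16,0],[-0.25,-0.021,-0.005],1],[[0.019,-0.221,0],[-0.33,-0.028,-0.03],1],[[0.024,-0.277,0],[-0.385,-0.033,-0.065],1],[[0.0285,-0.332,0],[-0.436,-0.037,-0.1],1],[[0.0285,-0.332,0],[-0.436,-0.037,-0.1],1],[[0.0285,-0.332,0],[-0.436,-0.037,-0.1],1]]}}

```text
time: 21.22
tool_pos: [0.5958, -0.0057, 0.1004]
tcp_rot: [1.863, 2.03, 0.524]
wrist_force: [0.4, -0.4, -3.3]
width: 0.223
```

```bash
python3 look.py D | grep -v lid; python3 - <<'E'
import cv2
a=cv2.imread('pics/sceneD.png')[200:350,200:360]
cv2.imwrite('pics/dd.png',cv2.resize(a,(640,600)))
E
```

```text
21.225 [ 0.59581634 -0.00570979  0.10037098] 0.22260433803693805 [ 0.4  -0.42 -3.32] [-0.106 -0.019  2.273  0.241  0.402 -0.391]
top red [299 140  29  16 217] [0.662 0.001 0.049]
top red [366 205  17   8 108] [ 0.462 -0.189  0.086]
top bin (array([ 0.6183, -0.0032]), array([0.2424, 0.129 ]), 4.8)
scene red [245 172  21  17 224] [ 0.464 -0.186  0.086]
scene red [262 276  40  28 504] [0.671 0.006 0.052]
scene bin (array([ 0.6187, -0.0036]), array([0.2424, 0.1303]), 4.9)
```

View pics/dd.png

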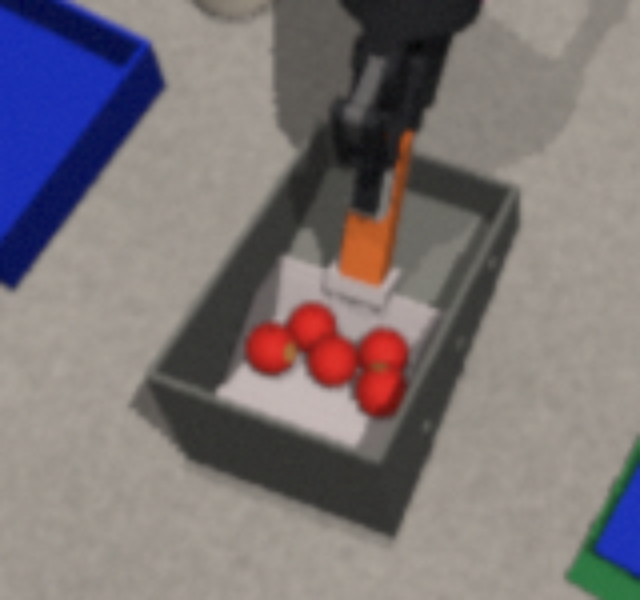

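View: all five balls are in the tilted scoop at (270,348), (312,327), (333,360), (384,352) and (380,390). The one at right is near the side wall, so I check positions in the scoop frame.

```bash
cat > balls.py <<'E'
from h import *
from scipy.optimize import least_squares
import sys
f=np.load(sys.argv[1]); a,P,d=f['a'],f['P'],f['d']
s=status.read_state(); p=s['tool_pos']; M=Ro.from_rotvec(s['tcp_rot']).as_matrix()
h=cv2.cvtColor(a,cv2.COLOR_RGB2HSV); H,S,V=[h[...,i].astype(int) for i in range(3)]
r=((H<4)|(H>175))&(S>150)&(V>50)&(d>0)&(P[...,0]>.5)
q=P[r]
# scoop frame: X=tool y, Z=-tool z, Y=ZxX
X=M[:,1];Z=-M[:,2];Y=np.cross(Z,X); E=np.stack([X,Y,Z],1)
L=(q-p)@E+np.array([-.045,0,.1056])
# greedy RANSAC of spheres r=15
rng=np.random.default_rng(0); left=L.copy()
nrm=np.array([.9325,.2305,.9462])
for k in range(7):
    best=None
    if len(left)<15: break
    for i in range(400):
        s3=left[rng.choice(len(left),3,False)]
        if np.ptp(s3,0).max()>.03: continue
        c=s3.mean(0); e=least_squares(lambda c:np.linalg.norm(s3-c,axis=1)-.015,c-((nrm-p)@E)/np.linalg.norm(nrm-p)*.01,max_nfev=12).x
        n=(abs(np.linalg.norm(left-e,axis=1)-.015)<.002).sum()
        if best is None or n>best[0]: best=(n,e)
    n,e=best; m=abs(np.linalg.norm(left-e,axis=1)-.015)<.005; print('ball scoop xyz',e.round(4),n); left=left[~m]
E
python3 balls.py sceneD.npz
```

```text
ball scoop xyz [-0.0005  0.0335  0.0197] 101
ball scoop xyz [-0.0103  0.0001  0.0185] 116
ball scoop xyz [-0.0029 -0.0336  0.0192] 97
ball scoop xyz [-0.0286  0.0232  0.0184] 53
ball scoop xyz [-0.0286 -0.0224  0.0194] 44
```

All five balls sit inside the scoop on its floor (centre heights 18–20 mm, x ≤ 0). I lift slowly and then compute the pouring poses.

>>> {"name": "move_arm", "arguments": {"deltas": [[[0,0,0],[0,0,0.05],1],[[0,0,0],[-0.02,0,0.15],1],[[0,0,0],[-0.04,0,0.3],1],[[0,0,0],[-0.06,0,0.47],1],[[0,0,0],[-0.08,0,0.65],1],[[0,0,0],[-0.1,0,0.8],1],[[0,0,0],[-0.1,0,0.92],1],[[0,0,0],[-0.1,0,1],1],[[0,0,0],[-0.1,0,1],1]]}}

```text
time: 22.45
tool_pos: [0.5868, -0.0059, 0.2021]
tcp_rot: [1.86, 2.027, 0.526]
wrist_force: [0.2, -0.4, -4.5]
width: 0.22
```

>>> {"name": "move_arm", "arguments": {"deltas": [[[0,0,0],[0,0,0.1],1],[[0,0,0],[0,0,0.25],1],[[0,0,0],[0,0,0.4],1],[[0,0,0],[0,0,0.5],1],[[0,0,0],[0,0,0.5],1]]}}

```text
time: 23.08
tool_pos: [0.5873, -0.0059, 0.2533]
tcp_rot: [1.859, 2.026, 0.528]
wrist_force: [0.2, 0.2, -3.3]
width: 0.216
```

```bash
cat >> h.py <<'E'
def scoop(lip,a,th):
    u=az(a); X=u*np.cos(np.radians(th))-np.array([0,0,np.sin(np.radians(th))]); Y=np.array([-u[1],u[0],0]); Z=np.cross(X,Y)
    M=frame(-Z,X); return lip-M@np.array([0,.090,.1056]),M
TC=np.array([.617,-.276,0])
def lipT(x,y,z): return TC+x*az(-3.3)+y*az(86.7)+np.array([0,0,z])
E
python3 look.py E | grep -v lid;python3 balls.py sceneE.npz; python3 - <<'E'
from h import *
s=status.read_state(); M0=Ro.from_rotvec(s['tcp_rot']).as_matrix(); print(M0.round(3))
print('over tray:'); p1,M1=scoop(lipT(-.025,0,.19),-3.3,-25); go(p1,M1)
prev=(p1,M1)
for th,z in((-25,.115),(-8,.085),(10,.055),(25,.045),(45,.045)):
    p,M=scoop(lipT(-.025,0,z),-3.3,th); print(th,p.round(3));go(p,M,*prev); prev=(p,M)
E
```

```text
23.075 [ 0.58727709 -0.00593019  0.25331233] 0.21633146286351976 [ 0.24  0.19 -3.27] [-0.109 -0.224  2.142  0.143  0.728 -0.277]
top red [297 131   9   9  43] [0.664 0.037 0.211]
top red [302 130  27  19 239] [ 0.651 -0.008  0.2  ]
top red [366 205  17   8 112] [ 0.462 -0.19   0.085]
top bin (array([ 0.6185, -0.0031]), array([0.2424, 0.1287]), 5.0)
scene red [245 172  20  17 224] [ 0.464 -0.185  0.086]
scene red [254 243  46  30 657] [0.663 0.006 0.204]
scene bin (array([ 0.6186, -0.0019]), array([0.2431, 0.1292]), 4.2)
ball scoop xyz [-0.0082 -0.0002  0.0191] 166
ball scoop xyz [0.0009 0.0318 0.0208] 146
ball scoop xyz [-0.0017 -0.033   0.0199] 137
ball scoop xyz [-0.0267  0.0221  0.0195] 72
ball scoop xyz [-0.0274 -0.0198  0.0196] 52
[[-0.086  0.872  0.482]
 [ 0.996  0.075  0.043]
 [ 0.001  0.484 -0.875]]
over tray:
turn [-0.0014  0.044  -0.0914] shift [-1.2   -2.615 -0.033]
-25 [ 0.466 -0.267  0.173]
turn [0. 0. 0.] shift [ 0.    0.   -0.75]
-8 [ 0.488 -0.269  0.177]
turn [ 0.0109  0.1886 -0.    ] shift [ 0.223 -0.013  0.044]
10 [ 0.522 -0.271  0.175]
turn [0.0115 0.1997 0.    ] shift [ 0.335 -0.019 -0.024]
25 [ 0.555 -0.272  0.179]
turn [0.0096 0.1664 0.    ] shift [ 0.333 -0.019  0.041]
45 [ 0.603 -0.275  0.183]
turn [0.0128 0.2219 0.    ] shift [ 0.479 -0.028  0.046]
```

Balls are stable. I carry them to the tray.

>>> {"name": "move_arm", "arguments": {"deltas": [[[0,0,-0.01],[-0.03,-0.06,0],1],[[0,0.005,-0.02],[-0.09,-0.2,0],1],[[0,0.01,-0.03],[-0.17,-0.4,0],1],[[0,0.015,-0.03],[-0.25,-0.6,0],1],[[0,0.015,-0.03],[-0.33,-0.8,0],1]]}}

```text
time: 23.8
tool_pos: [0.5526, -0.0871, 0.251]
tcp_rot: [1.92, 1.993, 0.492]
wrist_force: [-0.2, -0.3, -2.5]
width: 0.224
```

>>> {"name": "move_arm", "arguments": {"deltas": [[[0,0,-0.01],[-0.09,-0.2,0],1],[[0,0.005,-0.02],[-0.17,-0.4,0],1],[[0,0.01,-0.03],[-0.26,-0.6,0],1],[[0,0.015,-0.03],[-0.35,-0.8,0],1],[[0,0.015,-0.03],[-0.4,-1,0],1]]}}

```text
time: 24.42
tool_pos: [0.5124, -0.1873, 0.251]
tcp_rot: [1.976, 1.957, 0.459]
wrist_force: [0.3, -1.3, -3.7]
width: 0.22
```

>>> {"name": "move_arm", "arguments": {"deltas": [[[0,0,-0.01],[-0.09,-0.2,0],1],[[0,0.005,-0.02],[-0.17,-0.4,0],1],[[0,0.01,-0.03],[-0.25,-0.6,0],1],[[0,0.012,-0.031],[-0.33,-0.75,0],1],[[0,0.012,-0.031],[-0.37,-0.82,0],1],[[0,0.012,-0.031],[-0.37,-0.82,0],1]]}}

```text
time: 25.18
tool_pos: [0.4758, -0.2685, 0.251]
tcp_rot: [2.031, 1.915, 0.431]
wrist_force: [0.7, -0.4, -2.8]
width: 0.219
```

```bash
python3 look.py F | grep -v lid;python3 balls.py sceneF.npz; python3 - <<'E'
from h import *
s=status.read_state()
p1,M1=scoop(lipT(-.015,0,.115),-3.3,-25); go(p1,M1)
E
```

```text
25.175 [ 0.4757774  -0.26847701  0.25101497] 0.21941323508099345 [ 0.68 -0.42 -2.8 ] [-0.731 -0.231  2.131  0.342  0.919 -0.836]
top red [393 172  32  19 292] [ 0.533 -0.264  0.192]
top red [366 205  18   8 111] [ 0.462 -0.19   0.085]
top bin (array([ 0.6371, -0.0018]), array([0.2035, 0.1289]), 4.8)
scene red [175 155  39  23 444] [ 0.543 -0.266  0.194]
scene red [244 173  21  16 223] [ 0.465 -0.186  0.086]
scene bin (array([ 0.6389, -0.0015]), array([0.2021, 0.1295]), 4.7)
ball scoop xyz [-0.0037  0.0154  0.0194] 117
ball scoop xyz [-0.027  -0.0302  0.0192] 85
ball scoop xyz [ 0.0006 -0.0342  0.0201] 85
ball scoop xyz [-0.0288  0.0008  0.0193] 58
ball scoop xyz [-0.0279  0.0316  0.019 ] 31
turn [-0.0016  0.0024 -0.0001] shift [-0.001 -0.002 -0.784]
```

>>> {"name": "move_arm", "arguments": {"deltas": [[[0,0,0],[0,0,-0.08],1],[[0,0,0],[0,0,-0.24],1],[[0,0,0],[0,0,-0.42],1],[[0,0,0],[0,0,-0.6],1],[[0,0,0],[0,0,-0.74],1],[[0,0,0],[0,0,-0.78],1],[[0,0,0],[0,0,-0.78],1]]}}

```text
time: 26.15
tool_pos: [0.4763, -0.2679, 0.173]
tcp_rot: [2.03, 1.916, 0.431]
wrist_force: [-0.1, 0.0, -4.0]
width: 0.224
```

>>> {"name": "move_arm", "arguments": {"deltas": [[[0.003,0.047,0],[0.05,-0.003,0.015],1],[[0.005,0.094,0],[0.105,-0.006,0.025],1],[[0.008,0.141,0],[0.163,-0.01,0.035],1],[[0.011,0.189,0],[0.223,-0.013,0.044],1]]}}

```text
time: 26.65
tool_pos: [0.5, -0.2698, 0.1793]
tcp_rot: [2.207, 2.082, 0.151]
wrist_force: [-0.1, 0.4, -4.0]
width: 0.222
```

>>> {"name": "move_arm", "arguments": {"deltas": [[[0.0025,0.04,0],[0.065,-0.004,0],1],[[0.005,0.08,0],[0.13,-0.008,-0.005],1],[[0.007,0.12,0],[0.2,-0.011,-0.01],1],[[0.009,0.16,0],[0.265,-0.015,-0.017],1],[[0.0115,0.2,0],[0.335,-0.019,-0.024],1]]}}

```text
time: 27.28
tool_pos: [0.5341, -0.2715, 0.1765]
tcp_rot: [-2.192, -2.066, 0.174]
wrist_force: [0.2, 0.9, -3.6]
width: 0.222
```

>>> {"name": "move_arm", "arguments": {"deltas": [[[0.002,0.033,0],[0.065,-0.004,0.01],1],[[0.004,0.066,0],[0.13,-0.008,0.02],1],[[0.006,0.1,0],[0.2,-0.012,0.03],1],[[0.008,0.133,0],[0.265,-0.016,0.035],1],[[0.0096,0.166,0],[0.333,-0.019,0.041],1],[[0.0096,0.166,0],[0.333,-0.019,0.041],1]]}}

```text
time: 28.02
tool_pos: [0.5678, -0.2731, 0.1793]
tcp_rot: [-2.035, -1.92, 0.417]
wrist_force: [-0.5, 0.1, -2.4]
width: 0.222
```

```bash
python3 look.py G | grep -v lid;python3 balls.py sceneG.npz
```

```text
28.025 [ 0.56780177 -0.27310469  0.17927531] 0.2217128110772972 [-0.49  0.05 -2.35] [-0.41   0.487  1.46  -0.142  1.602 -0.327]
top red [379 142   7   8  42] [ 0.674 -0.224  0.031]
top bin (array([ 0.6376, -0.0016]), array([0.2042, 0.1291]), 4.9)
scene red [245 173  20  16 223] [ 0.464 -0.185  0.086]
scene red [174 232  22  13 177] [ 0.652 -0.28   0.03 ]
scene red [163 237  10   9  46] [ 0.674 -0.313  0.033]
scene red [177 245  11   9  65] [ 0.678 -0.266  0.032]
scene red [193 251  10   9  59] [ 0.677 -0.226  0.033]
scene bin (array([ 0.6384, -0.0015]), array([0.2026, 0.13  ]), 4.9)
ball scoop xyz [ 0.0949  0.0037 -0.0041] 72
ball scoop xyz [0.1232 0.0055 0.0069] 53
ball scoop xyz [ 0.0989 -0.0216 -0.0045] 49
ball scoop xyz [0.1159 0.0494 0.0047] 49
ball scoop xyz [ 0.1225 -0.0402  0.0076] 42
```

View pics/sceneG.png

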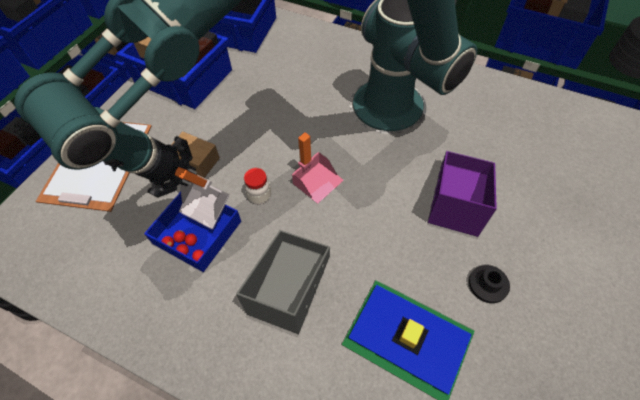

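Scene view: five balls are in the tray around (183,240), the scoop is empty and none are on the bench. I raise the scoop, level it and take it back to its old spot, which is clear of everything.

>>> {"name": "move_arm", "arguments": {"deltas": [[[0,0,0],[0,0,0.15],1],[[0,0,0],[0,0,0.4],1],[[0,0,0],[0,0,0.7],1],[[0,0,0],[0,0,1],1],[[-0.005,-0.1,0],[0,0,1],1],[[-0.01,-0.2,0],[0,0,1],1],[[-0.016,-0.277,0],[0,0,1],1],[[-0.016,-0.277,0],[0,0,1],1]]}}

```text
time: 29.12
tool_pos: [0.563, -0.2729, 0.2818]
tcp_rot: [2.286, 2.153, 0.006]
wrist_force: [-0.4, 0.7, -1.9]
width: 0.222
```

>>> {"name": "move_arm", "arguments": {"deltas": [[[0,0,0.01],[-0.1,0.2,0],1],[[0,0,0.018],[-0.2,0.5,0],1],[[0,0,0.018],[-0.326,0.886,0],1]]}}

```text
time: 29.5
tool_pos: [0.5329, -0.184, 0.2799]
tcp_rot: [-2.255, -2.186, -0.003]
wrist_force: [0.3, 0.4, -2.3]
width: 0.217
```

>>> {"name": "move_arm", "arguments": {"deltas": [[[0,0,0.01],[-0.16,0.44,0],1],[[0,0,0.018],[-0.326,0.886,0],1]]}}

```text
time: 29.75
tool_pos: [0.5001, -0.0946, 0.2801]
tcp_rot: [-2.222, -2.219, -0.004]
wrist_force: [-0.4, 0.4, -2.2]
width: 0.219
```

>>> {"name": "move_arm", "arguments": {"deltas": [[[0,0,0.01],[-0.16,0.44,0],1],[[0,0,0.018],[-0.326,0.886,0],1]]}}

```text
time: 30.0
tool_pos: [0.4674, -0.0058, 0.2803]
tcp_rot: [-2.191, -2.251, -0.004]
wrist_force: [0.2, 0.0, -1.8]
width: 0.219
```

>>> {"name": "move_arm", "arguments": {"deltas": [[[0,0,0.01],[-0.16,0.44,0],1],[[0,0,0.018],[-0.326,0.886,0],1]]}}

```text
time: 30.25
tool_pos: [0.4348, 0.0829, 0.2804]
tcp_rot: [2.159, 2.282, 0.004]
wrist_force: [0.9, 1.1, -2.6]
width: 0.217
```

>>> {"name": "move_arm", "arguments": {"deltas": [[[0,0,0.01],[-0.16,0.44,0],1],[[0,0,0.018],[-0.326,0.886,0],1],[[0,0,0.018],[-0.326,0.886,0],1],[[0,0,0.018],[-0.326,0.886,0],1]]}}

```text
time: 30.75
tool_pos: [0.4028, 0.1702, 0.2799]
tcp_rot: [2.125, 2.313, 0.004]
wrist_force: [0.4, -0.3, -2.4]
width: 0.218
```

```bash
python3 - <<'E'
from h import *
s=status.read_state(); print(s['time'],s['tool_pos'],s['q'].round(2)); go([.405,.1704,.107],frame([0,0,-1],az(5)))
M=Ro.from_rotvec(s['tcp_rot']).as_matrix()
a,d,P=pts('scene'); q=P[(d>0)]; X=M[:,1];Z=-M[:,2];Y=np.cross(Z,X)
L=(q-s['tool_pos'])@np.stack([X,Y,[0,0,1]],1)+np.array([-.045,0,0])
fl=L[(abs(L[:,1])<.04)&(L[:,0]>-.02)&(L[:,0]<.04)&(abs(L[:,2]+.103)<.02)]; print(len(fl),'floor slope x,y,z0',np.linalg.lstsq(np.c_[fl[:,:2],np.ones(len(fl))],fl[:,2],rcond=None)[0].round(4))
E
```

```text
30.75 [0.40276079 0.17019424 0.27993116] [ 0.34 -0.23  2.02  0.    1.35  0.26]
turn [-0.0009  0.0014  0.0018] shift [ 0.022  0.002 -1.729]
962 floor slope x,y,z0 [-0.0179  0.0021 -0.1009]
```

>>> {"name": "move_arm", "arguments": {"deltas": [[[0,0,0],[0.02,0,-0.3],1],[[0,0,0],[0.02,0,-0.6],1],[[0,0,0],[0.02,0,-0.9],1],[[0,0,0],[0.02,0,-1],1]]}}

```text
time: 31.3
tool_pos: [0.4035, 0.1684, 0.1773]
tcp_rot: [-2.129, -2.308, 0.001]
wrist_force: [-0.4, -0.8, -1.6]
width: 0.224
```

>>> {"name": "move_arm", "arguments": {"deltas": [[[0,0,0],[0,0,-0.25],1],[[0,0,0],[0,0,-0.45],1],[[0,0,0],[0,0,-0.6],1],[[0,0,0],[0,0,-0.68],1],[[0,0,0],[0,0,-0.7],1],[[0,0,0],[0,0,-0.71],1],[[0,0,0],[0,0,-0.71],1]]}}

```text
time: 32.17
tool_pos: [0.4049, 0.1703, 0.1089]
tcp_rot: [2.127, 2.312, 0.007]
wrist_force: [-0.6, -0.7, -2.1]
width: 0.22
```

>>> {"name": "move_arm", "arguments": {"deltas": [[[0,0,0],[0,0,-0.01],1],[[0,0,0],[0,0,-0.02],1],[[0,0,0],[0,0,-0.02],1]]}}

```text
time: 32.55
tool_pos: [0.4043, 0.1701, 0.1062]
tcp_rot: [-2.127, -2.312, -0.005]
wrist_force: [-1.1, -1.2, -2.2]
width: 0.221
```

>>> {"name": "move_arm", "arguments": {"deltas": [[[0,0,0],[0,0,-0.006],1],[[0,0,0],[0,0,-0.012],1],[[0,0,0],[0,0,-0.012],1]]}}

```text
time: 32.92
tool_pos: [0.4046, 0.1703, 0.1057]
tcp_rot: [-2.127, -2.312, -0.006]
wrist_force: [-2.3, 0.2, 3.6]
width: 0.22
```

On the bench. I release and rise.

>>> {"name": "move_arm", "arguments": {"deltas": [[[0,0,0],[0,0,0],0.4],[[0,0,0],[0,0,0],0],[[0,0,0],[0,0,0],-1],[[0,0,0],[0,0,0],-1],[[0,0,0],[0,0,0],-1],[[0,0,0],[0,0,0],-1],[[0,0,0],[0,0,0],-1],[[0,0,0],[0,0,0.2],-1],[[0,0,0],[0,0,0.5],-1],[[0,0,0],[0,0,1],-1],[[0,0,0],[0,0,1],-1]], "grip_force": 20}}

```text
time: 34.3
tool_pos: [0.4076, 0.1713, 0.2099]
tcp_rot: [2.124, 2.309, 0.019]
wrist_force: [0.2, 0.3, -0.2]
width: 1.004
```

>>> {"name": "move_arm", "arguments": {"deltas": [[[0,0,0],[0,0,0.4],-1],[[0,0,0],[0,0,0.8],-1],[[0,0,0],[0,0,0.8],-1],[[0,0,0],[0,0,0.8],-1]]}}

```text
time: 34.8
tool_pos: [0.4039, 0.1699, 0.2839]
tcp_rot: [-2.127, -2.311, -0.004]
wrist_force: [-0.7, 0.2, 0.1]
width: 0.997
```

```bash
python3 look.py H; python3 ws.py w4; python3 - <<'E'
import cv2
cv2.imwrite('pics/fin.png',cv2.hconcat([cv2.resize(cv2.imread('pics/sceneH.png')[120:400,120:520],(400,280)),cv2.resize(cv2.imread('pics/topH.png')[90:370,150:550],(400,280))]))
E
```

```text
34.8 [0.40388735 0.16991443 0.28393879] 0.997238516927456 [-0.71  0.25  0.08] [ 3.40e-01 -2.30e-01  2.01e+00  2.00e-03  1.36e+00  2.56e-01]
top lid (array([0.9547, 0.8392]), array([0.9145, 1.2729]), 5.7) [-0.5362 -0.3641  0.023 ]
top red [393 142   7   7  40] [ 0.676 -0.27   0.03 ]
top red [393 143  21  16 112] [ 0.649 -0.295  0.03 ]
top red [381 145   7   7  38] [ 0.665 -0.23   0.03 ]
top red [366 205  17   8 109] [ 0.462 -0.19   0.085]
top orange (array([0.4036, 0.1358]), array([0.0694, 0.0145]), 89.8) [[0.3963 0.1012 0.1484]
 [0.4023 0.1648 0.1523]
 [0.4109 0.1705 0.631 ]]
top scoop walls (array([0.4137, 0.1631]), array([0.1269, 0.1444]), 0.9) [0.047 0.663 0.676]
top bin (array([ 0.6371, -0.0019]), array([0.2031, 0.1293]), 4.9)
scene lid (array([0.6368, 0.2896]), array([0.2253, 0.1367]), 85.8) [0.017  0.0205 0.0238]
scene red [245 173  21  16 223] [ 0.465 -0.186  0.086]
scene red [174 231  22  14 183] [ 0.651 -0.281  0.029]
scene red [163 237  10   7  43] [ 0.673 -0.314  0.033]
scene red [177 245  11   8  64] [ 0.677 -0.266  0.031]
scene red [193 248  10  11  73] [ 0.672 -0.228  0.031]
scene orange (array([0.4081, 0.1712]), array([0.0179, 0.0219]), 5.5) [[0.4    0.1617 0.0671]
 [0.4142 0.1714 0.1259]
 [0.4167 0.1817 0.1547]]
scene scoop walls (array([0.4285, 0.1782]), array([0.1074, 0.125 ]), 40.7) [0.031 0.495 0.645]
scene bin (array([ 0.6384, -0.0019]), array([0.2028, 0.1302]), 4.9)
grip 912 [0.4052 0.171 ] [0.0184 0.0255] 5.6 [[0.396  0.1594 0.078 ]
 [0.4049 0.1764 0.1518]
 [0.4142 0.1837 0.1536]]
griptop 665 [0.4052 0.1708] [0.0184 0.0252] 5.6 [[0.396  0.1591 0.1483]
 [0.4051 0.1719 0.1522]
 [0.4143 0.1832 0.1537]]
walls 755 [0.4774 0.176 ] [0.1663 0.102 ] 4.5
[0.40342199 0.16974762 0.28314673] 34.95 [[-0.083  0.997 -0.001]
 [ 0.997  0.083  0.002]
 [ 0.002 -0.001 -1.   ]] [ 0.34 -0.23  2.01  0.    1.36  0.26]
```

View pics/fin.png

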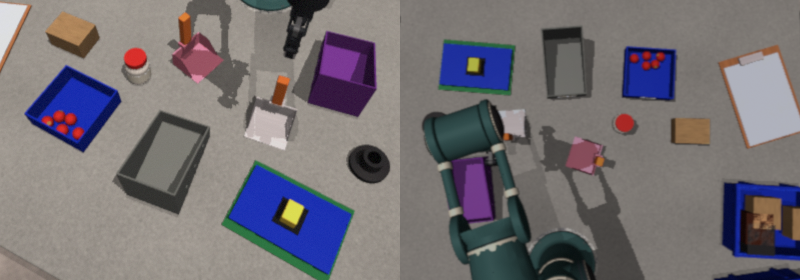

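The final view shows five balls in the tray at (65,125) in the left half, the bin empty, the lid flat on the mat with its knob up at (290,215), and the scoop standing upright at (270,125). The gripper is clear.

```bash
python3 -c "
from workcell import order; print(order.finish_job())"
```

```text
the job is handed in; nothing more can be done
None
```

The job is done and handed in at about 35 s of the 72 s allowed.

- **Lid:** I lifted it by the yellow knob and laid it on the mat, knob up. It lies flat, within 1 mm of the mat's centre and aligned with it. It was set down slowly until contact (peak about 11 N at the wrist), then eased 1 mm before release.
- **Balls:** I scooped all five in one pass and tipped them into the blue tray. The last pictures show five balls in the tray, and none in the bin or on the bench. The gripper held only the scoop's grip while scooping and tipping.
- **Scoop:** It stands upright at its original spot (grip at 0.405, 0.171), released and clear of the bin, tray and lid. The gripper ended about 13 cm above it, touching nothing.
- **Bystanders:** The jar's measured position did not change. The flange and carton I judged by eye only, and they look unmoved.

No check failed. The top camera's lid and scoop figures were useless whenever the arm was in its view, so those positions come from the scene and wrist cameras.

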